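# Find the empty stock compartment and tip its lid open

## Task

One of the four identical plywood lids in the deck of the stock chest covers the empty compartment: with the fingertips press down on the near (robot-side) end of one lid after another until you find the one that rocks, then push that end on down until the lid tips over and stays fully open by itself, ready for restocking, and draw clear. Only push from above, never lift or pinch a lid by its raised end. Leave the tools and parts on the deck where they lie.

Things in the scene. Friction and masses are not known exactly. Their poses are not given: they have to be found in the camera images.
- chest: Low fixed plywood stock chest, 315 x 550 mm on plan, flat deck 95 mm above the bench. Origin on its underside, below the middle of the row of lid pivots; x points away from the robot, y along the row to the left, z up. Deck: x -130 to +185, y -275 to +275 mm. Four identical plywood lids lie flush in the deck, 130 mm apart along y, each over its own compartment.
- lid_a (a joint): Tilt (rad) of the lid farthest left (chest y +195 mm): 0 shut, grows as its near (robot-side) end sinks, stop 0.75. Over a full compartment it stands firm (gives under 0.05). Over the empty one it rocks: 1 N at the near end tips it; let go below 0.35 it falls shut, above 0.6 it falls on open and stays. Far end rests on a ledge and cannot sink.
- lid_b (a joint): Tilt (rad) of the lid second from left (chest y +65 mm): 0 shut, grows as its near (robot-side) end sinks, stop 0.75. Over a full compartment it stands firm (gives under 0.05). Over the empty one it rocks: 1 N at the near end tips it; let go below 0.35 it falls shut, above 0.6 it falls on open and stays. Far end rests on a ledge and cannot sink.
- lid_c (a joint): Tilt (rad) of the lid third from left (chest y -65 mm): 0 shut, grows as its near (robot-side) end sinks, stop 0.75. Over a full compartment it stands firm (gives under 0.05). Over the empty one it rocks: 1 N at the near end tips it; let go below 0.35 it falls shut, above 0.6 it falls on open and stays. Far end rests on a ledge and cannot sink.
- lid_d (a joint): Tilt (rad) of the lid farthest right (chest y -195 mm): 0 shut, grows as its near (robot-side) end sinks, stop 0.75. Over a full compartment it stands firm (gives under 0.05). Over the empty one it rocks: 1 N at the near end tips it; let go below 0.35 it falls shut, above 0.6 it falls on open and stays. Far end rests on a ledge and cannot sink.
- press_a (a point): Press spot on lid_a: top face, centre line, 15 mm in from the near edge; moves with the lid, sinks 40 mm from shut to open, but a fingertip 22 mm wide pressing there meets the sloping lid: sunk 24 mm it has it past 0.6 rad, at 29 mm at the stop. Lid 138 x 90 x 15 mm, chest x -64 to +74; pivot rod at chest x = 0, 25.5 mm below the top face. 8 mm slot before the near edge. Open, far end 44 mm above deck, at chest x +37.
- press_b (a point): Press spot on lid_b: top face, centre line, 15 mm in from the near edge; moves with the lid, sinks 40 mm from shut to open, but a fingertip 22 mm wide pressing there meets the sloping lid: sunk 24 mm it has it past 0.6 rad, at 29 mm at the stop. Lid 138 x 90 x 15 mm, chest x -64 to +74; pivot rod at chest x = 0, 25.5 mm below the top face. 8 mm slot before the near edge. Open, far end 44 mm above deck, at chest x +37.
- press_c (a point): Press spot on lid_c: top face, centre line, 15 mm in from the near edge; moves with the lid, sinks 40 mm from shut to open, but a fingertip 22 mm wide pressing there meets the sloping lid: sunk 24 mm it has it past 0.6 rad, at 29 mm at the stop. Lid 138 x 90 x 15 mm, chest x -64 to +74; pivot rod at chest x = 0, 25.5 mm below the top face. 8 mm slot before the near edge. Open, far end 44 mm above deck, at chest x +37.
- press_d (a point): Press spot on lid_d: top face, centre line, 15 mm in from the near edge; moves with the lid, sinks 40 mm from shut to open, but a fingertip 22 mm wide pressing there meets the sloping lid: sunk 24 mm it has it past 0.6 rad, at 29 mm at the stop. Lid 138 x 90 x 15 mm, chest x -64 to +74; pivot rod at chest x = 0, 25.5 mm below the top face. 8 mm slot before the near edge. Open, far end 44 mm above deck, at chest x +37.
- cleat_a (a point): Wooden cleat, 50 x 70 x 8 mm, under the far half of lid_a; this is its centre, hidden while the lid is shut. Not to be touched (touching it means the lid is being lifted or pinched).
- cleat_b (a point): Wooden cleat, 50 x 70 x 8 mm, under the far half of lid_b; this is its centre, hidden while the lid is shut. Not to be touched (touching it means the lid is being lifted or pinched).
- cleat_c (a point): Wooden cleat, 50 x 70 x 8 mm, under the far half of lid_c; this is its centre, hidden while the lid is shut. Not to be touched (touching it means the lid is being lifted or pinched).
- cleat_d (a point): Wooden cleat, 50 x 70 x 8 mm, under the far half of lid_d; this is its centre, hidden while the lid is shut. Not to be touched (touching it means the lid is being lifted or pinched).
- mallet: Copper-faced mallet lying on the far deck strip, head 40 mm in diameter and 94 mm long, handle 26 mm thick, about 240 mm long towards its own -y. Origin under the head. Bystander.
- flyball: Nickel flyball, 52 mm in diameter, 58 mm high, on a small flat foot on the far deck strip; origin under its foot. Bystander.
- follower: Black phenolic cam follower, a roller 32 mm in diameter lying flat, 17 mm high over its steel bush, on a strip between two lids beside their far halves; origin under its centre. Bystander.
- nipple: Stubby brass grease nipple, 20 mm wide, 28 mm high, standing on a strip between two lids beside their far halves; origin under its centre. Bystander.
- collar: Steel shaft collar, ring 32 mm in diameter and 14 mm high lying flat, on a strip between two lids beside their far halves; origin under its centre. Bystander.
- wrench: Flat steel wrench, about 150 mm long, lying along the row on the near deck strip (the 58 mm between the lid slots and the robot-side edge), clear of the lids; origin under its middle. Bystander.

How it is judged:
By the outcome, as a careful person would: the job done as asked, in the order asked, and still so for the second after the job is handed in, with the robot touching nothing.
It also fails if it takes over 51 s, if anything falls off the work surface, if the arm or the gripper's body presses on something with over 40 N, if the wrist force passes 120 N, or if a joint passes its speed limit or range.

## Robot

A 7-joint arm with a two-finger parallel gripper is mounted at the origin on the work surface. World frame = base frame: x ahead of the robot, y to its left, z up, the work surface at z = 0. Lengths are in mm, angles in rad, forces in N, time in s.
With the tool pointing down it reaches from about 350 to 775 mm from the base axis. Payload 3.1 kg.
Tool frame: the origin (TCP) lies on the mounting face of the last link; the fingertips stand 173 mm ahead of it and the grasp point (between the pads) lies 155 mm ahead of it (ctrl.tip_reach is the distance from the TCP to the fingertips, in mm); x points along the fingers, z is the direction in which the jaws open and shut, and the axes are right-handed (so a half turn about x gives the same grasp; the last joint's range is limited). The gripper opens to 85 mm and grips with 20 to 120 N. Pads are 22 mm wide; open, the fingers measure 114 mm over their backs; the gripper's body (76 mm by 85 mm) begins 54 mm behind the grasp point. The pads swing forward as they close: fully open they stand 13 mm farther back than shut.
Start: joints at [-1.236, 0.311, 0.014, 1.512, -0.004, 1.319, -0.027], TCP at [202.34, 511.44, 404.704] pointing down, gripper open.
Joint ranges: [-2.7, 2.7], [-0.3, 1.91], [-1.27, 1.3], [0.12, 2.57], [-1.44, 4.58], [0.2, 2.03], [-3.05, 3.05]. Speed limits (rad/s): [2.79, 2.79, 3.14, 3.14, 3.14, 3.14, 3.14].

## Interface

Orientations are given as a 3x3 rotation matrix whose columns are the frame's x, y, z axes.
In Python, from station import ctrl gives the robot as it stands.
- The arm moves only by the tool apply_moves, never from a script. Its argument "targets" is a list of rows, each an object with "translation": the shift along the tool's x, y, z in mm, a list of three; "delta_rot": the turn, a rotation vector about the tool's x, y, z in degrees, a list of three. A call has 1 to 12 rows; each row is the pose to reach, as a shift and turn from the pose commanded when the call began, along the tool's axes at that moment; what a row does not reach only later rows make up. A row lasts 1/8 s, in which the tool goes at most 62.5 mm and 10.7 degrees, less where a joint would pass 70% of its speed; a pose out of reach is approached as far as the arm can. A call with a gripper value outside its range is refused whole. "fingers" is the closure in counts, from 0 (fully open) to 255 (shut), set as the call begins (left out, the last holds). The fingers move at their own pace and stop on an object; the grip force is fixed at half the most. Time passes only in rows, so rows that repeat a pose let the fingers close. It gives the time, the measured TCP pose, the force and the opening at its end, in the units of the state.
- ctrl.state(): the state, without advancing time (a new reading comes with each control period).
- ctrl.get_image(name): name is "scene" or "side" or "wrist"; returns a dict with "pixels" (420x560x3 uint8, blue, green, red), "K" (3x3 intrinsics, pixels), "k1" (the pictures are not rectified: a ray, as slopes to the right and down, at radius r is drawn at 1 + k1 r^2 times it, then the intrinsics apply), "world_from_camera" (4x4, takes a point from camera to world coordinates). Camera axes: x right, y down, z forward; pixel columns grow to the right and rows downward; lengths in mm; the calibration is good to about 2 mm. A picture is of the moment at which its call begins. There is no depth.
- ctrl.job_done(): hands the job in, once; it reports no verdict.
Trained networks look in the newest picture that a camera, given by its name, has taken for a name from the list of things; names that differ only in an ending like _2 or _b are one class to them, and where a whole thing is asked for, a point or a joint stands for the part that bears it (a point fixed in the world has none). Each returns a list of dicts, best first, with "p" (0 to 1); they miss things now and then, are a little off and sometimes report something else, mostly with a low value. They report only what shows in the picture. A call takes as long as a camera call.
- ctrl.search_frame(thing, camera): "xyz" ([x, y, z] in mm, in world coordinates, good to about 4 mm: the middle of the surface that is visible of it).
- ctrl.place_of(thing, camera): "xyz" ([x, y, z] in mm, in world coordinates, good to about 4 mm: a listed point, or the origin of a listed thing).
The state is a dict: "t": time; "joint_positions": joint angles; "joint_velocities": joint speeds; "tau": joint torques, N m; "ee_pos": TCP position; "ee_rot": TCP orientation; "force": force on the tool from outside, world axes, zero at the start; "ft_torque": the same for the moment, N m; "grip_width": finger opening in mm.
Only numpy, scipy, OpenCV 4.12 (cv2) and the standard library are available. Lean on these libraries where they do the work, as an engineer would, in place of code of your own. Each camera call takes 0.05 s, during which the arm holds its last target.

## Working session

There is one attempt and no reset: what is moved stays moved. The work goes in short steps, Python scripts to look and compute and a tool call to move; the robot and the scene stay as the last step left them, time stands still between calls to the robot, and variables do not carry over. Pictures are saved under pics/ and viewed, and the job is handed in when it is done.

Besides the shell and the picture viewer there is one more tool, called after "Emit:" as name(argument=value, ...), one argument or row to a line, values as JSON. apply_moves: Moves the arm, as the interface text tells. Its arguments: {"type":"object","properties":{"targets":{"type":"array","items":{"type":"object","properties":{"translation":{"type":"array","items":{"type":"number"}},"delta_rot":{"type":"array","items":{"type":"number"}}}}},"fingers":{"type":"number"}},"required":["targets"]}

```bash
mkdir -p pics; ls
python3 - <<'E'
from station import ctrl
import cv2
s=ctrl.state()
for k in s: print(k,s[k])
for n in ["scene","side","wrist"]:
    im=ctrl.get_image(n); cv2.imwrite(f"pics/{n}0.png",im["pixels"])
for c in ["scene","side"]:
    for t in ["chest","press_a","lid_a","wrench","mallet"]:
        for r in ctrl.place_of(t,c)[:6]: print(c,t,r)
E
```

```text
pics
t 0.0
joint_positions [-1.23567561  0.31172476  0.01396522  1.51307361 -0.00443302  1.31918354
 -0.02721478]
joint_velocities [ 2.05618957e-04 -8.75574134e-05 -1.23594020e-03 -3.11609119e-04
  3.83478099e-04 -4.15964702e-04  5.49145346e-04]
tau [ 4.63561482e-04 -3.79903936e+01  1.46460738e-01 -2.30591959e+01
  1.24051014e-02  1.35857676e-02 -2.77355065e-05]
ee_pos [202.21827313 511.12792337 403.61432194]
ee_rot [[-8.14975519e-04 -9.29868351e-01  3.67891541e-01]
 [-2.21314160e-03  3.67892439e-01  9.29865719e-01]
 [-9.99997219e-01 -5.63782767e-05 -2.35775366e-03]]
force [-0.39473378  0.3924002  -0.49547378]
ft_torque [-0.01133238  0.02357865  0.02049846]
grip_width 85.29447637163744
scene chest {'xyz': [558.7, 69.3, -1.2], 'p': 0.8}
scene press_a {'xyz': [501.0, 6.7, 96.9], 'p': 0.77}
scene press_a {'xyz': [482.6, -123.6, 101.5], 'p': 0.68}
scene press_a {'xyz': [518.4, 141.0, 91.5], 'p': 0.63}
scene press_a {'xyz': [535.5, 267.4, 97.3], 'p': 0.59}Traceback (most recent call last):
  File "<stdin>", line 9, in <module>
ValueError: it knows: chest, cleat, collar, flyball, follower, mallet, nipple, press, wrench
```

Run:
```python
from station import ctrl
for c in ["scene","side"]:
    for t in ["press_a","chest","wrench","mallet","follower","nipple","collar"]:
        for r in ctrl.place_of(t,c)[:6]: print(c,t,r)
```

```text
scene press_a {'xyz': [501.0, 6.7, 96.9], 'p': 0.77}
scene press_a {'xyz': [482.6, -123.6, 101.5], 'p': 0.68}
scene press_a {'xyz': [518.4, 141.0, 91.5], 'p': 0.63}
scene press_a {'xyz': [535.5, 267.4, 97.3], 'p': 0.59}
scene chest {'xyz': [558.7, 69.3, -1.2], 'p': 0.8}
scene wrench {'xyz': [432.6, -23.0, 99.0], 'p': 0.72}
scene mallet {'xyz': [685.1, 49.4, 94.2], 'p': 0.82}
scene follower {'xyz': [586.5, 59.8, 95.2], 'p': 0.61}
scene follower {'xyz': [715.7, 219.9, 93.4], 'p': 0.3}
scene nipple {'xyz': [600.2, 194.4, 95.8], 'p': 0.57}
scene collar {'xyz': [581.8, -67.0, 96.5], 'p': 0.7}
side press_a {'xyz': [483.7, -123.5, 94.5], 'p': 0.89}
side press_a {'xyz': [519.5, 136.9, 99.3], 'p': 0.83}
side press_a {'xyz': [532.9, 266.6, 95.3], 'p': 0.64}
side press_a {'xyz': [502.6, 10.0, 97.3], 'p': 0.57}
side wrench {'xyz': [431.4, -28.8, 92.2], 'p': 0.89}
side mallet {'xyz': [689.4, 52.0, 97.8], 'p': 0.89}
side mallet {'xyz': [482.8, -118.8, 95.6], 'p': 0.55}
side follower {'xyz': [580.8, 64.8, 89.4], 'p': 0.73}
side follower {'xyz': [595.8, -3.6, 79.1], 'p': 0.49}
side nipple {'xyz': [602.6, 190.9, 93.1], 'p': 0.65}
side collar {'xyz': [579.5, -61.1, 97.7], 'p': 0.74}
```

View pics/scene0.png

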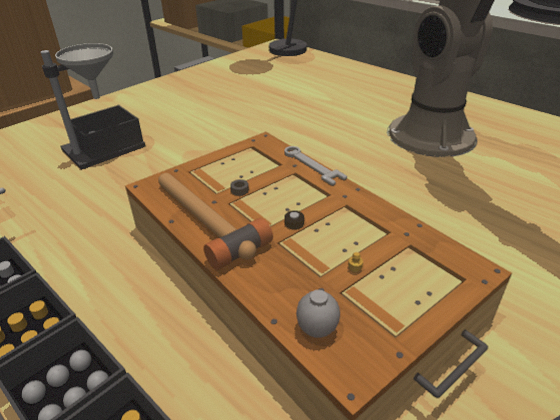

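View pics/side0.png

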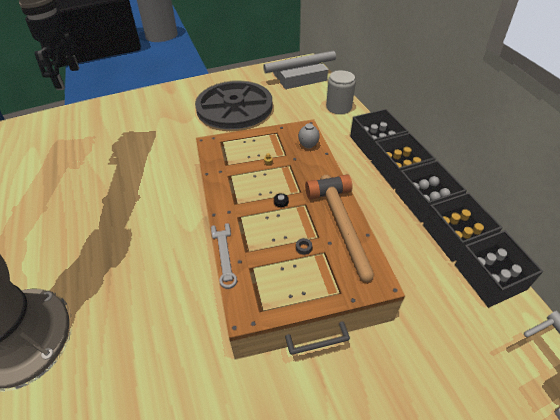

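```bash
cat > h.py <<'E'
from station import ctrl
import numpy as np
from scipy.spatial.transform import Rotation as Ro
P={'a':(534.2,267.0),'b':(519,139),'c':(501.8,8.3),'d':(483.1,-123.5)}
# linear fit along row
A=np.array([195,65,-65,-195.]);M=np.array([P[k] for k in 'abcd'])
yv=np.array([M[0]*3+M[1]-M[2]-M[3]*3])[0];yv/=np.linalg.norm(yv)
m=M.mean(0)
P={k:m+yv*v for k,v in zip('abcd',A)}
def go(lid,tipz,dx=0):
    s=ctrl.state();p=np.array(s['ee_pos']);R=np.array(s['ee_rot'])
    xv=np.array([yv[1],-yv[0]])
    t=np.array([*(P[lid]+xv*dx),tipz+ctrl.tip_reach])
    Rt=np.column_stack([[0,0,-1],[-yv[1],yv[0],0],[yv[0],yv[1],0]])
    print('t',round(s['t'],2),'tip',np.round(p+R[:,0]*ctrl.tip_reach,1),'F',np.round(s['force'],1),'w',s['grip_width'])
    print(lid,np.round(t,1),'shift',np.round(R.T@(t-p),1),'rot',np.round(np.degrees(Ro.from_matrix(R.T@Rt).as_rotvec()),2))
E
python3 - <<'E'
from h import *
print(P,M,np.linalg.det(np.column_stack([[0,0,-1],[-yv[1],yv[0],0],[yv[0],yv[1],0]])),ctrl.tip_reach)
go('a',130)
E
```

```text
{'a': array([534.84071752, 266.04972057]), 'b': array([517.96357251, 137.14990686]), 'c': array([501.08642749,   8.25009314]), 'd': array([ 484.20928248, -120.64972057])} [[ 534.2  267. ]
 [ 519.   139. ]
 [ 501.8    8.3]
 [ 483.1 -123.5]] 1.0000000000000002 173.4
t 0.95 tip [202.4 511.5 231.3] F [-0.   0.8  0.2] w 85.45560391385732
a [534.8 266.  303.4] shift [ 101.3 -399.5 -105.9] rot [-14.13   0.     0.  ]
```

View pics/wrist0.png

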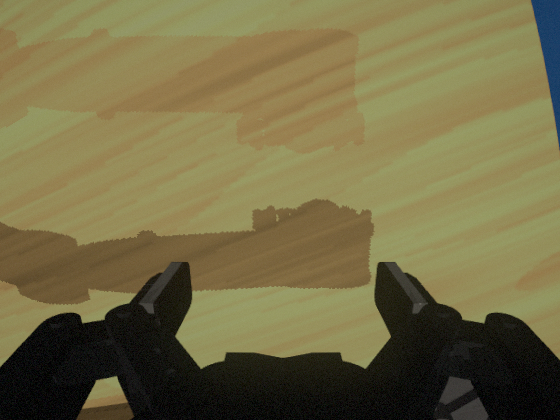

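The scene picture shows all four lids shut: a about (403,288), b (335,240), c (280,200), d (235,168). The wrench is on the near strip at about (315,165), in front of c and d. The side view agrees. The wrist view shows bare bench between the open fingers. I'll start with lid_a.

Emit:
apply_moves(
  targets=[
    {"translation": [20, -60, -16], "delta_rot": [-5, 0, 0]},
    {"translation": [35, -115, -30], "delta_rot": [-10, 0, 0]},
    {"translation": [50, -170, -45], "delta_rot": [-14.1, 0, 0]},
    {"translation": [60, -225, -60], "delta_rot": [-14.1, 0, 0]},
    {"translation": [70, -280, -75], "delta_rot": [-14.1, 0, 0]},
    {"translation": [80, -335, -90], "delta_rot": [-14.1, 0, 0]},
    {"translation": [90, -375, -100], "delta_rot": [-14.1, 0, 0]},
    {"translation": [100, -399.5, -106], "delta_rot": [-14.1, 0, 0]},
    {"translation": [100, -399.5, -106], "delta_rot": [-14.1, 0, 0]},
    {"translation": [100, -399.5, -106], "delta_rot": [-14.1, 0, 0]},
  ],
  fingers=255,
)

```text
t: 2.2
ee_pos: [533.9, 267.2, 304.9]
ee_rot: [[-0.001, -0.992, 0.129], [0.001, 0.129, 0.992], [-1.0, 0.001, 0.001]]
force: [-0.3, 0.4, 1.3]
grip_width: -0.1
```

Run:
```python
from h import *
import cv2
go('a',100)
im=ctrl.get_image('wrist');px=im['pixels'].copy()
for n,(X,Y) in {'tl':(-64,45),'tr':(-64,-45),'p':(-49,0),'br':(74,-45),'bl':(74,45)}.items():
    xv=np.array([yv[1],-yv[0]]);w=P['a']+xv*(X+49)+yv*Y
    T=np.linalg.inv(im['world_from_camera']);c=T@np.array([*w,95,1])
    u=c[:2]/c[2];u=u*(1+im['k1']*(u@u));q=im['K'][:2,:2]@u+im['K'][:2,2]
    cv2.circle(px,tuple(int(v) for v in q),4,(0,0,255),2);print(n,q)
cv2.imwrite('pics/w1.png',px)
```

```text
t 2.2 tip [533.8 267.5 131.5] F [-0.3  0.4  1.3] w -0.05050540355091266
a [534.8 266.  273.4] shift [31.5 -1.1 -1.1] rot [ 0.07  0.07 -0.06]
tl [357.8689286  220.36445089]
tr [207.16389629 220.36561272]
p [282.5313469  243.94826051]
br [221.44414746 398.99460536]
bl [343.57822063 398.92660154]
```

View pics/w1.png

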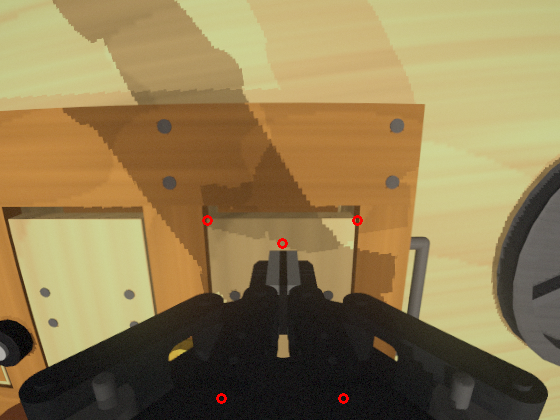

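The projected corners (208,220) and (358,220) sit on lid_a's visible near edge, so localisation is within about 2 mm. The fingertips at (284,252) are over the press spot. I'll descend now.

Emit:
apply_moves(
  targets=[
    {"translation": [18, -1, -1], "delta_rot": [0, 0, 0]},
    {"translation": [33, -1, -1], "delta_rot": [0, 0, 0]},
    {"translation": [35, -1, -1], "delta_rot": [0, 0, 0]},
    {"translation": [36, -1, -1], "delta_rot": [0, 0, 0]},
    {"translation": [36, -1, -1], "delta_rot": [0, 0, 0]},
  ],
)

```text
t: 2.88
ee_pos: [535.9, 265.0, 269.3]
ee_rot: [[0.001, -0.991, 0.13], [0.001, 0.13, 0.991], [-1.0, -0.001, 0.001]]
force: [-0.1, -0.4, 1.1]
grip_width: -0.1
```

Run:
```python
from h import *
go('a',88)
```

```text
t 2.88 tip [536.1 265.1  95.9] F [-0.1 -0.4  1.1] w -0.12958192345753
a [534.8 266.  261.4] shift [7.9 1.2 0.9] rot [-0.02  0.04  0.06]
```

Emit:
apply_moves(
  targets=[
    {"translation": [1, 0, 0], "delta_rot": [0, 0, 0]},
    {"translation": [2, 0, 0], "delta_rot": [0, 0, 0]},
    {"translation": [2, 0, 0], "delta_rot": [0, 0, 0]},
  ],
)

```text
t: 3.25
ee_pos: [535.6, 264.9, 266.8]
ee_rot: [[-0.0, -0.991, 0.13], [0.0, 0.13, 0.991], [-1.0, 0.0, 0.0]]
force: [-0.8, -1.0, 0.5]
grip_width: -0.1
```

Emit:
apply_moves(
  targets=[
    {"translation": [1, 0, 0], "delta_rot": [0, 0, 0]},
    {"translation": [2, 0, 0], "delta_rot": [0, 0, 0]},
    {"translation": [2, 0, 0], "delta_rot": [0, 0, 0]},
  ],
)

```text
t: 3.62
ee_pos: [535.7, 264.8, 264.5]
ee_rot: [[-0.0, -0.991, 0.13], [-0.0, 0.13, 0.991], [-1.0, 0.0, -0.0]]
force: [-0.1, 0.0, 0.5]
grip_width: -0.1
```

Emit:
apply_moves(
  targets=[
    {"translation": [1, 0, 0], "delta_rot": [0, 0, 0]},
    {"translation": [2, 0, 0], "delta_rot": [0, 0, 0]},
    {"translation": [2, 0, 0], "delta_rot": [0, 0, 0]},
  ],
)

```text
t: 4.0
ee_pos: [535.7, 264.8, 262.6]
ee_rot: [[-0.0, -0.991, 0.13], [-0.0, 0.13, 0.991], [-1.0, 0.0, -0.0]]
force: [0.0, 0.3, 1.2]
grip_width: 0.1
```

Run:
```python
from h import *
import cv2
go('a',66)
for n in ['scene','wrist','side']: cv2.imwrite(f'pics/{n}2.png',ctrl.get_image(n)['pixels'])
```

```text
t 4.0 tip [535.7 264.7  89.2] F [0.  0.3 1.2] w 0.1275233212891181
a [534.8 266.  239.4] shift [23.2  1.   1.2] rot [-0.03 -0.01 -0.  ]
```

View pics/scene2.png

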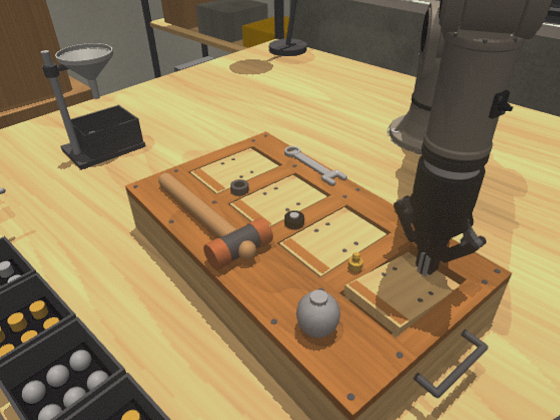

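View pics/wrist2.png

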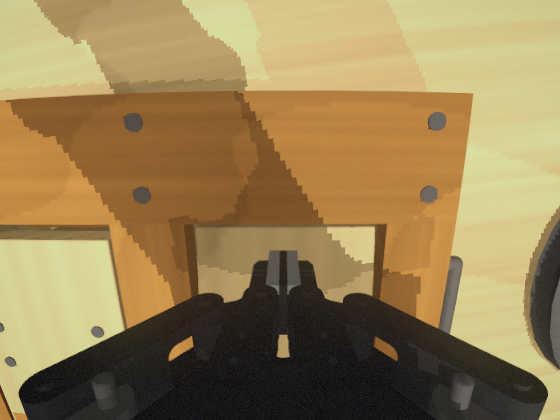

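Lid_a is the one that rocks. Its far edge has risen in the scene view (about (400,325)), its near end is below deck in the wrist view (290,228), and the force is only about 1 N. I'll push on down.

Emit:
apply_moves(
  targets=[
    {"translation": [3, 0, 0], "delta_rot": [0, 0, 0]},
    {"translation": [6, 0, 0], "delta_rot": [0, 0, 0]},
    {"translation": [9, 0, 0], "delta_rot": [0, 0, 0]},
    {"translation": [12, 0, 0], "delta_rot": [0, 0, 0]},
    {"translation": [15, 0, 0], "delta_rot": [0, 0, 0]},
    {"translation": [17, 0, 0], "delta_rot": [0, 0, 0]},
    {"translation": [17, 0, 0], "delta_rot": [0, 0, 0]},
  ],
)

```text
t: 5.03
ee_pos: [535.7, 264.7, 245.5]
ee_rot: [[-0.0, -0.991, 0.13], [-0.0, 0.13, 0.991], [-1.0, 0.0, -0.0]]
force: [-0.1, -0.4, -0.1]
grip_width: -0.0
```

Tip 72.1 mm, sunk about 23 mm. I'll go on in small steps.

Emit:
apply_moves(
  targets=[
    {"translation": [1.5, 0, 0], "delta_rot": [0, 0, 0]},
    {"translation": [3, 0, 0], "delta_rot": [0, 0, 0]},
    {"translation": [4.5, 0, 0], "delta_rot": [0, 0, 0]},
    {"translation": [4.5, 0, 0], "delta_rot": [0, 0, 0]},
  ],
)

```text
t: 5.52
ee_pos: [535.7, 264.8, 241.3]
ee_rot: [[0.0, -0.991, 0.13], [0.0, 0.13, 0.991], [-1.0, -0.0, 0.0]]
force: [-0.7, 0.2, 0.7]
grip_width: -0.0
```

Run:
```python
from h import *
import cv2
go('a',66)
for n in ['scene','side']: cv2.imwrite(f'pics/{n}3.png',ctrl.get_image(n)['pixels'])
```

```text
t 5.53 tip [535.7 264.8  67.9] F [-0.7  0.2  0.7] w -0.036278530989993354
a [534.8 266.  239.4] shift [1.9 1.  1.1] rot [-0.02  0.    0.  ]
```

View pics/scene3.png

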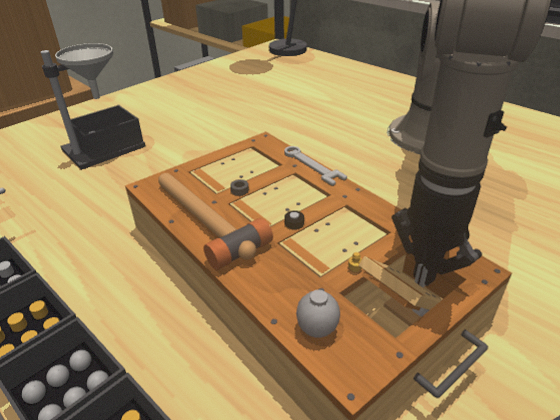

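The lid is steeply open: its raised end is at about (400,280), with the empty compartment showing below it. The force is near zero. I'll draw straight up and then away.

Emit:
apply_moves(
  targets=[
    {"translation": [-5, 0, 0], "delta_rot": [0, 0, 0]},
    {"translation": [-20, 0, 0], "delta_rot": [0, 0, 0]},
    {"translation": [-50, 2, 0], "delta_rot": [0, 0, 0]},
    {"translation": [-90, 10, 0], "delta_rot": [0, 0, 0]},
    {"translation": [-130, 30, 15], "delta_rot": [0, 0, 0]},
    {"translation": [-150, 70, 40], "delta_rot": [0, 0, 0]},
    {"translation": [-160, 110, 70], "delta_rot": [0, 0, 0]},
    {"translation": [-160, 140, 90], "delta_rot": [0, 0, 0]},
    {"translation": [-160, 140, 90], "delta_rot": [0, 0, 0]},
    {"translation": [-160, 140, 90], "delta_rot": [0, 0, 0]},
  ],
)

```text
t: 6.88
ee_pos: [409.3, 371.5, 402.0]
ee_rot: [[0.002, -0.991, 0.131], [-0.0, 0.131, 0.991], [-1.0, -0.002, 0.0]]
force: [-0.1, 0.1, -0.3]
grip_width: -0.3
```

Run:
```python
from h import *
import cv2
go('a',66)
for n in ['scene','side']: cv2.imwrite(f'pics/{n}4.png',ctrl.get_image(n)['pixels'])
for c in ['scene','side']:
  for t in ["press","cleat","chest","wrench","mallet","follower","nipple","collar","flyball"]:
    for r in ctrl.place_of(t,c)[:4]: print(c,t,r)
```

```text
t 6.88 tip [409.6 371.5 228.6] F [-0.1  0.1 -0.3] w -0.25652257184502497
a [534.8 266.  239.4] shift [ 162.8 -138.   -88.1] rot [-0.08  0.    0.1 ]
scene press {'xyz': [515.9, 137.5, 93.1], 'p': 0.87}
scene press {'xyz': [502.9, 9.6, 100.1], 'p': 0.87}
scene press {'xyz': [530.3, 265.3, 55.8], 'p': 0.71}
scene press {'xyz': [484.9, -124.4, 98.2], 'p': 0.58}
scene cleat {'xyz': [606.7, 259.1, 104.3], 'p': 0.88}
scene cleat {'xyz': [578.4, -134.6, 76.4], 'p': 0.82}
scene cleat {'xyz': [614.3, 122.7, 76.6], 'p': 0.64}
scene cleat {'xyz': [593.8, -6.5, 75.1], 'p': 0.63}
scene chest {'xyz': [562.5, 71.6, -0.8], 'p': 0.64}
scene wrench {'xyz': [434.1, -20.1, 99.0], 'p': 0.86}
scene wrench {'xyz': [587.0, 60.2, 97.0], 'p': 0.22}
scene mallet {'xyz': [687.0, 48.9, 97.1], 'p': 0.89}
scene follower {'xyz': [587.3, 60.6, 97.7], 'p': 0.59}
scene follower {'xyz': [604.8, 257.9, 105.3], 'p': 0.55}
scene nipple {'xyz': [603.3, 196.0, 98.9], 'p': 0.69}
scene collar {'xyz': [579.5, -69.3, 94.3], 'p': 0.63}
scene flyball {'xyz': [714.2, 218.6, 93.1], 'p': 0.96}
side press {'xyz': [501.8, 10.1, 97.5], 'p': 0.94}
side press {'xyz': [520.1, 136.7, 97.0], 'p': 0.86}
side press {'xyz': [485.0, -120.8, 96.2], 'p': 0.83}
side press {'xyz': [526.9, 267.8, 56.0], 'p': 0.77}
side cleat {'xyz': [608.8, 256.9, 105.3], 'p': 0.92}
side cleat {'xyz': [581.3, -136.3, 74.2], 'p': 0.84}
side cleat {'xyz': [594.9, -4.0, 74.1], 'p': 0.76}
side cleat {'xyz': [617.4, 127.8, 76.3], 'p': 0.56}
side chest {'xyz': [560.7, 62.1, -1.7], 'p': 0.76}
side chest {'xyz': [527.9, 263.8, 56.7], 'p': 0.48}
side wrench {'xyz': [435.3, -28.9, 92.0], 'p': 0.79}
side mallet {'xyz': [688.3, 50.2, 95.0], 'p': 0.87}
side follower {'xyz': [585.6, 61.5, 88.5], 'p': 0.57}
side nipple {'xyz': [604.2, 192.5, 93.0], 'p': 0.43}
side collar {'xyz': [582.5, -64.7, 96.1], 'p': 0.77}
side flyball {'xyz': [719.9, 221.7, 95.6], 'p': 0.95}
```

View pics/scene4.png

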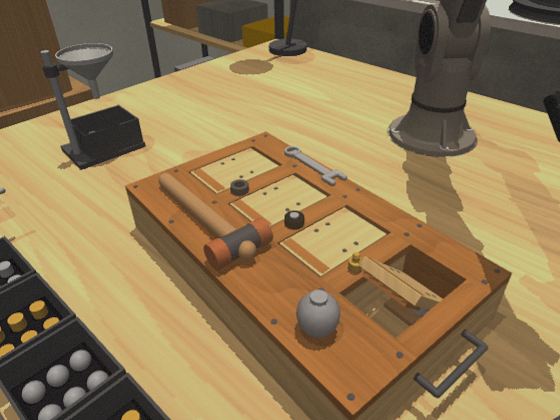

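View pics/side4.png

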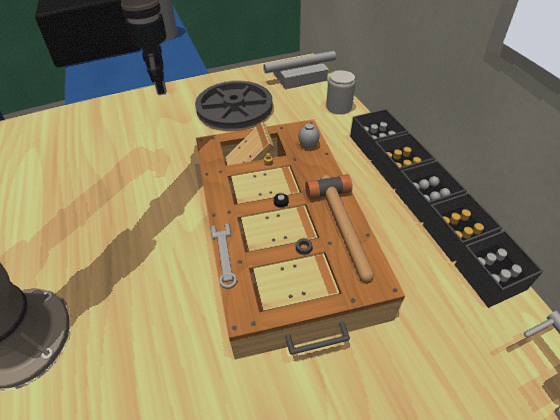

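Lid_a stands open by itself: its raised end is at (400,280) in the scene view and (258,145) in the side view. Its press spot now lies at z ≈ 56, a sink of about 40 mm, which matches the stop. The bystanders have not moved and the arm is clear, so I'm handing in.

```bash
python3 -c "
from station import ctrl
print(ctrl.job_done())"
```

```text
the job is handed in; nothing more can be done
None
```

The lid over the empty compartment is lid_a, the farthest left. It now stands fully open by itself, and the job was handed in at about 7.3 s of the 51 s allowed.

- **Finding it:** I pressed lid_a first with the closed fingertips. It gave about 6 mm at roughly 1 N, more than a firm lid can, so lids b, c and d were never touched.
- **Opening it:** I pushed its near end on down until the fingertips had sunk about 27 mm, then drew straight up and away.
- **Last checks:** With the arm clear, both cameras put lid_a's press spot about 40 mm lower (z ≈ 56 mm), which matches the 0.75 rad stop. The wrench, mallet, follower, nipple and collar were where they started, within the networks' error of a few mm. The flyball had no earlier measured position, but it looks unmoved in the pictures.
- **Forces:** No end-of-move reading exceeded about 1.3 N, and the wrist force was near zero at the end.
- **Disagreements:** The networks gave a few false extra detections, for example cleats under shut lids, a "chest" at lid_a's press spot and a second "wrench" and "follower". I ignored these because the pictures contradicted them.

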